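# Prop open the cover of an equipment case

### The job

The small grey equipment case has to stay open for service: swing its cover up by the front knob until it leans back on its stop by itself, then swing the prop rod up out of its clip inside the case. Gently lower the cover (do not let it drop) until the tip of the rod sits right down in the slotted bracket under the cover and holds it open, and let go. Leave the things lying beside the case where they are.

Things in the scene. Friction and masses are not known exactly. Their poses are not given: they have to be found in the camera images.
- case: Grey sheet-metal equipment case fixed to the bench, 140 (x) x 200 (y) x 70 mm tall, walls 3 mm, a green circuit board with parts up to 26 mm high on its floor. Origin: centre of its underside; x points from the front (side with vent slits and the cover's knob) to the back (hinge side), y to its left seen from the front, z up. Inside on the left, at y = +55 mm, lies the prop rod along x.
- cover (a joint): Hinge of the flat grey cover (148 x 204 x 4 mm, about 0.3 kg) about the case's y axis along the back rim. Radians, 0 = closed, grows as it opens; stop at 1.72, leaning back past upright, where it stays by itself. Loose hinge: below 1.57 it falls shut unless held or propped. Propped with the rod's tip seated in the slot it reads about 0.92.
- cover_hinge (a point): Point on the cover's hinge line, at case (68, 0, 71) mm; fixed.
- cover_knob (a point): Centre of the black knob on the cover's front edge: a cylinder 18 mm in diameter and 22 mm long along the hinge direction (y), on a stem 12 mm wide, 26 mm in front of the cover's edge, 170 mm from the hinge line, 2 mm above the cover's underside plane. Turns with the cover; can be pinched over its two ends (22 mm) and turns easily between the fingers.
- cover_slot (a point): Floor centre of the slotted steel bracket on the cover's underside, 100 mm from the hinge line, at case y = +55 mm (in the plane of the rod). Moves with the cover; its x axis lies in the cover and points to the hinge, its z axis is the cover's outward normal. Two flared ribs 14 mm high and 26 mm long in y, 13 mm apart at the floor (the cover's underside) and 24 mm apart at the mouth.
- prop (a joint): Pivot of the prop rod about the case's y axis. Radians, 0 = lying level in its open clip, pointing to the back; grows as the tip swings up (1.57 = upright, limit 1.9). A stiff pivot (about 0.05 N m): the rod stays at the angle where it is left. With its tip seated in the slot it reads about 1.02. The clip does not hold it by force.
- prop_pivot (a point): Pivot of the prop rod near the front wall, at case (-56, 55, 50) mm; fixed.
- prop_grip (a point): Middle of the black sleeve on the prop rod, 80 mm from the pivot: sleeve 13 mm in diameter, 30 mm long. Pinch it across y from above; 35 mm to the case's left wall. The clip stands 43 mm from the pivot, 8 mm long, up to 2 mm above the rod's axis.
- prop_tip (a point): Centre of the round tip (4 mm radius) of the steel prop rod, 8 mm in diameter, 115.1 mm from the pivot. Seated, this point lies 4 mm under the slot's floor.
- screw_tin: Round aluminium tin with screws, 70 x 70 x 22 mm, on the bench left of the case; leave it. Origin: centre of underside.
- driver: Red-handled screwdriver, 26 x 194 x 23 mm, on the bench behind the case; leave it. Origin: centre of underside, length along its y.
- eyepiece: Black microscope eyepiece standing on the bench left of the case, 34 x 34 x 42 mm; leave it. Origin: centre of underside.

How it is judged:
On the way, in this order (a step that is already met when the one before it is completed fails the run):
1. the cover leans back on its stop (value of joint cover above 1.63 rad), for 0.2 s.
2. the prop rod is swung up while the cover leans back (value of joint prop above 0.6 rad and value of joint cover above 1.5 rad), for 0.2 s.
At the end, for the whole second after the job is handed in: The cover rests still on the prop rod, 0.86 to 0.98 rad open; the rod's tip is in the slot, within 6 mm of its middle along the cover and with the tip's centre within 8 mm of the slot's floor; the tin, screwdriver and eyepiece are within 30 mm of where they were (value of joint cover between 0.86 and 0.98 rad and x of prop_tip in the frame of cover_slot between -0.006 and 0.006 m and z of prop_tip in the frame of cover_slot above -0.008 m and velocity of joint cover between -0.05 and 0.05 rad/s and distance of each of screw_tin, driver, eyepiece from where it was at the start of the episode below 0.03 m); the robot touches nothing.
It fails at once if the cover drops (closes faster than 3 rad/s) (velocity of joint cover below -3 rad/s).
It fails at once if the screw tin is pushed more than 30 mm (distance of screw_tin from where it was at the start of the episode above 0.03 m).
It fails at once if the driver is pushed more than 30 mm (distance of driver from where it was at the start of the episode above 0.03 m).
It fails at once if the eyepiece is pushed more than 30 mm (distance of eyepiece from where it was at the start of the episode above 0.03 m).
It also fails if it takes over 59 s, if anything falls off the work surface, if the arm or the gripper's body presses on something with over 40 N, if the wrist force passes 120 N, or if a joint passes its speed limit or range.

### The arm

A 7-joint arm with a two-finger parallel gripper is mounted at the origin on a cart in front of the work surface, level with it; the furniture and walls round the work are solid. World frame = base frame: x ahead of the robot, y to its left, z up, the work surface at z = 0. Lengths are in m, angles in rad, forces in N, time in s.
With the tool pointing down it reaches from about 0.4 to 0.85 m from the base axis. Payload 4.5 kg.
Tool frame: the origin (TCP) lies at the very end of the fingers, on their centre line; the grasp point (between the pads) lies 19 mm behind it (tcp_to_grasp is the z of the grasp point in the tool frame, in m); z points along the fingers, y is the line along which they close (so a half turn about z gives the same grasp; the last joint's range is limited). The gripper opens to 88 mm and grips with 3 to 60 N. Pads are 18 mm wide; open, the fingers measure 123 mm over their backs; the gripper's body (75 mm by 187 mm) begins 45 mm behind the grasp point.
Start: joints at [-1.112, 0.689, -0.195, 1.565, 0.157, 0.902, -0.215], TCP at [0.258, 0.569, 0.239] pointing down, gripper open.
Joint ranges: [-3.01, 3.01], [-0.46, 2.08], [-1.47, 1.51], [0.13, 2.56], [-1, 4.14], [0.04, 2.09], [-2.66, 2.66]. Speed limits (rad/s): [2.57, 2.57, 3.14, 3.14, 3.14, 3.14, 3.14].

### API

Orientations are given as a unit quaternion [x, y, z, w].
In Python, from plant import * gives the robot as it stands. The module is installed in compiled form; this text tells all that it offers.
- The arm moves only by the shell command python3 -m jog 'ROWS' [OPENING] [FORCE]. ROWS is JSON, a list that holds one entry, the list of rows, each a list of 6 numbers: the shift along the tool's x, y, z in m, then the turn, a rotation vector about the tool's x, y, z in rad. In form: [[[dx, dy, dz, ax, ay, az], ...]]. A call has 1 to 12 rows; each row shifts and turns the commanded pose from where the row before left it, along the tool's axes as they then stand; what a row does not reach is not made up. A row lasts 1/8 s, in which the tool goes at most 62.5 mm and 10.7 degrees, less where a joint would pass 70% of its speed; a pose out of reach is approached as far as the arm can. A call with a gripper value outside its range is refused whole. OPENING is the finger opening in m, from 0 to 0.0881, set as the call begins (- or left out, the last holds). The fingers move at their own pace and stop on an object; FORCE is the grip in N (left out, the last holds). Time passes only in rows, so rows that do not move let the fingers close. It gives the time, the measured TCP pose, the force, the opening and the grip force at its end, in the units of the state.
- get_state(): the state, without advancing time (a new reading comes with each control period).
- snapshot(name): name is "scene" or "top" or "wrist"; returns a dict with "frame" (420x560x3 uint8, red, green, blue), "mtx" (3x3 intrinsics, pixels), "D" ([k1, k2, p1, p2, k3] as OpenCV has them; the pictures are not rectified), "xyz" and "orientation" of the camera in the world; the wrist camera has in their place "mount" (4x4, takes a point from camera to tool coordinates, whose origin is the TCP and whose axes are the flange's). Camera axes: x right, y down, z forward; pixel columns grow to the right and rows downward; lengths in m; the calibration is good to about 2 mm. A picture is of the moment at which its call begins: read the wrist's pose just before it. There is no depth.
- finish_job(): hands the job in; it is judged then, once.
The state is a dict: "clock": time; "q": joint angles; "qd": joint speeds; "joint_torque": joint torques, N m; "tool_pos": TCP position; "eef_rot": TCP orientation; "contact_force": force on the tool from outside, world axes, zero at the start; "moment": the same for the moment, N m; "opening": opening from 0.0 (shut) to 1.0 (fully open); "finger_force": force on a finger pad.
Only numpy, scipy, OpenCV 4.12 (cv2) and the standard library are available. Lean on these libraries where they do the work, as an engineer would, in place of code of your own. Each camera call takes 0.05 s, during which the arm holds its last target. There are 200 camera calls.

## Working session

There is one attempt and no reset: what is moved stays moved. The work goes in short steps, Python scripts to look and compute and a shell command to move; the robot and the scene stay as the last step left them, time stands still between calls to the robot, and variables do not carry over. Pictures are saved under pics/ and viewed, at most 10 in all, crops included, and the job is handed in when it is done.

```bash
mkdir -p pics; python3 - <<'E'
from plant import *
import cv2
s=get_state(); print({k:(np.round(v,3).tolist() if hasattr(v,'__len__') else v) for k,v in s.items()} if 'np' in globals() else s)
for n in ("scene","top"):
    d=snapshot(n); cv2.imwrite(f"pics/{n}0.png",d["frame"][:,:,::-1]); print(n,d["mtx"],d["D"],d["xyz"],d["orientation"])
E
```

```text
{'clock': 0.0, 'q': array([-1.11218814,  0.68999367, -0.19450701,  1.56635574,  0.15735552,
        0.90249356, -0.2151121 ]), 'qd': array([ 0.00173879, -0.00082682, -0.00024558,  0.00067724,  0.00085975,
        0.00061055, -0.00058084]), 'joint_torque': array([-4.43643739e-04, -5.27554500e+01, -1.26628183e+00, -1.53425664e+01,
       -5.25089842e-02,  6.69407294e-03,  1.65376450e-04]), 'tool_pos': array([0.2573903, 0.5688401, 0.2379007]), 'eef_rot': array([ 2.10760233e-01,  9.77537347e-01, -9.20576856e-04, -1.06019510e-04]), 'contact_force': array([-0.28352772,  0.95188223,  0.66959403]), 'moment': array([ 0.02862537, -0.0020443 , -0.02496626]), 'finger_force': 0.0, 'opening': 0.9961759717581266}
scene [[512.21864615   0.         275.46603143]
 [  0.         512.21864615 209.89804667]
 [  0.           0.           1.        ]] [0.01836871 0.         0.         0.         0.        ] [0.26790385 0.35231359 0.72223806] [-0.21721254  0.90421824 -0.35712344  0.0875839 ]
top [[532.16573143   0.         284.0007858 ]
 [  0.         532.16573143 209.88983461]
 [  0.           0.           1.        ]] [0.0370018 0.        0.        0.        0.       ] [ 0.34483941 -0.19485511  0.95152824] [-0.69599399  0.71125661 -0.07096987  0.06833504]
```

View pics/scene0.png

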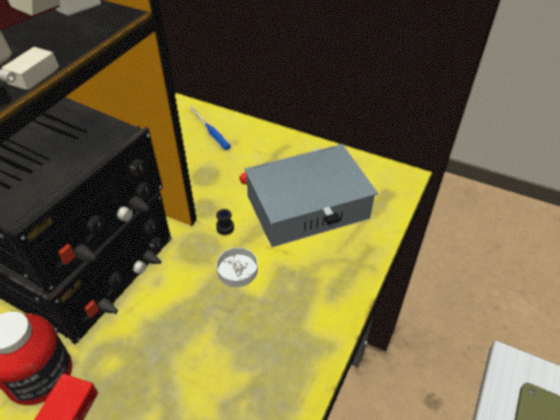

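View pics/top0.png

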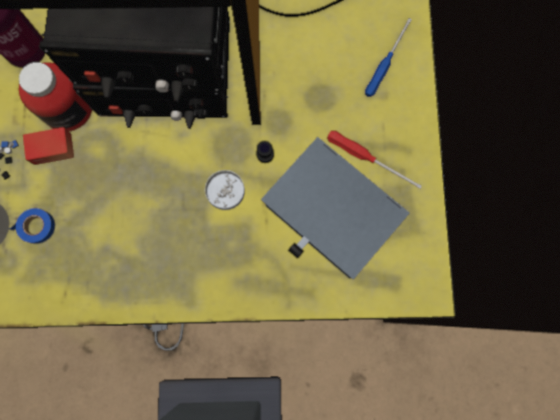

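The case is seen clearly in both views. In the top picture the cover corners are near (319,139), (408,212), (353,277) and (263,200), and the knob is at (298,249). In the scene picture the knob is at (333,214). The tin is at (225,190), the eyepiece at (264,152) and the driver at (370,158), all in the top view.

```bash
cat > h.py <<'E'
import numpy as np, cv2
from scipy.spatial.transform import Rotation as R
from plant import *
def rays(d,px):
    p=cv2.undistortPoints(np.array(px,float).reshape(-1,1,2),d["mtx"],np.array(d["D"])).reshape(-1,2)
    v=np.c_[p,np.ones(len(p))]@R.from_quat(d["orientation"]).as_matrix().T
    return np.array(d["xyz"]),v
def onz(d,px,z):
    o,v=rays(d,px); return o+v*((z-o[2])/v[:,2:])
def proj(d,P):
    Rm=R.from_quat(d["orientation"]).as_matrix(); rv=cv2.Rodrigues(Rm.T)[0]
    return cv2.projectPoints(np.array(P,float).reshape(-1,1,3),rv,-Rm.T@np.array(d["xyz"]),d["mtx"],np.array(d["D"]))[0].reshape(-1,2)
def two(d1,p1,d2,p2):
    a,u=rays(d1,[p1]); b,v=rays(d2,[p2]); u=u[0];v=v[0]
    s=np.linalg.lstsq(np.c_[u,-v],b-a,rcond=None)[0]; A=a+s[0]*u;B=b+s[1]*v
    return (A+B)/2,np.linalg.norm(A-B)
E
python3 - <<'E'
from h import *
np.set_printoptions(precision=4,suppress=True)
d=snapshot("top"); f=d["frame"]; hsv=cv2.cvtColor(f,cv2.COLOR_RGB2HSV)
m=((hsv[...,1]<110)&(hsv[...,2]>60)&(hsv[...,2]<150)).astype(np.uint8); m[:125]=0;m[285:]=0;m[:,:250]=0;m[:,425:]=0
m=cv2.morphologyEx(m,cv2.MORPH_OPEN,np.ones((9,9),np.uint8))
c=max(cv2.findContours(m,0,cv2.CHAIN_APPROX_NONE)[0],key=cv2.contourArea)
P=onz(d,c.reshape(-1,2),0.075)
r=cv2.minAreaRect((P[:,:2]*1000).astype(np.float32)); print(r, cv2.boxPoints(r))
print(proj(d,np.c_[cv2.boxPoints(r)/1000,np.full(4,.075)]))
mk=((hsv[...,2]<50)).astype(np.uint8); mk[:238]=0;mk[262:]=0;mk[:,:285]=0;mk[:,312:]=0
ys,xs=np.nonzero(mk); k1=(xs.mean(),ys.mean()); print(k1,len(xs),onz(d,[k1],.073))
e=snapshot("scene"); print(two(d,k1,e,(333,214)))
for n,p,z in(("tin",(225,190),.022),("eye",(264,150),.042),("drv",(350,146),.012)): print(n,onz(d,[p],z))
s=e["frame"]; cv2.imwrite("pics/s1.png",cv2.resize(s[140:250,220:390,::-1],None,fx=4,fy=4))
E
```

```text
((531.1322631835938, -296.53216552734375), (216.88035583496094, 183.91012573242188), 47.49530792236328) [[ 390.0733 -314.3472]
 [ 525.6559 -438.6061]
 [ 672.1912 -278.7172]
 [ 536.6086 -154.4582]]
[[355.8015 286.5412]
 [425.8807 203.6135]
 [327.4172 122.9317]
 [256.7251 200.8204]]
(np.float64(295.7922077922078), np.float64(250.71428571428572)) 77 [[ 0.451  -0.2181  0.073 ]]
(array([ 0.4509, -0.2177,  0.081 ]), np.float64(0.0017556200394574545))
tin [[ 0.5693 -0.0954  0.022 ]]
eye [[ 0.6362 -0.167   0.042 ]]
drv [[ 0.6501 -0.3247  0.012 ]]
```

View pics/s1.png

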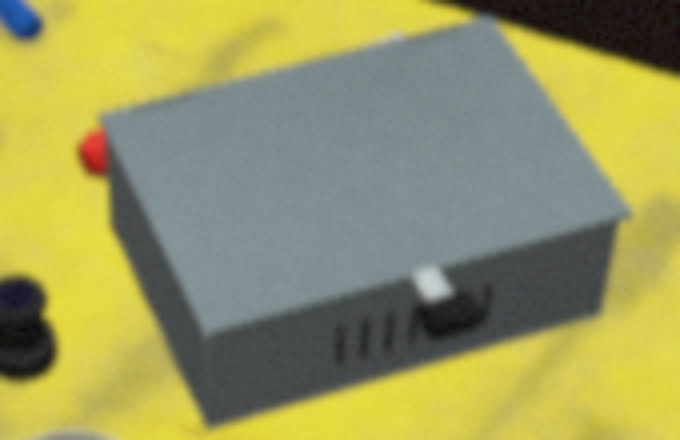

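The enlarged scene view shows the grey cover with its front-left corner at about (272,223), front-right at (377,193), hinge-left at (245,169) and hinge-right at (343,144). The knob is at about (333,218.5). The first mask spilled over the cover's edges, so I'll tighten it.

```bash
python3 - <<'E'
from h import *
np.set_printoptions(precision=4,suppress=True)
d=snapshot("top");e=snapshot("scene"); f=d["frame"]; hsv=cv2.cvtColor(f,cv2.COLOR_RGB2HSV)
print(hsv[200,340],hsv[255,360],hsv[270,395])
m=((hsv[...,0]>90)&(hsv[...,0]<125)&(hsv[...,1]>15)&(hsv[...,2]>60)).astype(np.uint8); m[:130]=0;m[285:]=0;m[:,:255]=0;m[:,418:]=0
m=cv2.morphologyEx(m,cv2.MORPH_OPEN,np.ones((13,13),np.uint8))
c=max(cv2.findContours(m,0,cv2.CHAIN_APPROX_NONE)[0],key=cv2.contourArea)
P=onz(d,c.reshape(-1,2),0.075)
r=cv2.minAreaRect((P[:,:2]*1000).astype(np.float32)); print(r)
b=cv2.boxPoints(r);print(b,proj(d,np.c_[b/1000,np.full(4,.075)]))
ps=[((319,139),(245.5,169.3)),((408,212),(343,144)),((353,277),(377.5,193.5)),((263,200),(272,223)),((295.8,250.7),(333,218.5))]
T=[two(d,a,e,b) for a,b in ps]
for t in T: print(t)
E
```

```text
[105  35 117] [105  34 121] [ 26 120 174]
((523.0458984375, -283.1959533691406), (199.99143981933594, 149.6222381591797), 47.57221603393555)
[[ 400.3625 -306.5335]
 [ 510.803  -407.4777]
 [ 645.7292 -259.8584]
 [ 535.2888 -158.9142]] [[350.7079 280.2822]
 [407.9001 212.68  ]
 [317.0561 137.7339]
 [259.38   201.5304]]
(array([ 0.648 , -0.2636,  0.0649]), np.float64(0.0023779323872138852))
(array([ 0.5111, -0.4087,  0.0719]), np.float64(0.002867249051199002))
(array([ 0.4048, -0.3116,  0.0682]), np.float64(0.002578540244510326))
(array([ 0.5406, -0.1646,  0.0657]), np.float64(0.0014525263090813013))
(array([ 0.4513, -0.2183,  0.0694]), np.float64(0.0004095623092638722))
```

The measurements agree:
- **Case heading:** -42.4°, so xhat = (0.738,-0.675) and yhat = (0.675,0.738).
- **Knob:** (0.451,-0.218), with the height consistent with 0.073. It predicts the cover centre within 2 mm.
- **Derived points:** hinge at (0.576,-0.3325) and case origin at (0.526,-0.2866).

Next I move towards the knob.

```bash
python3 -m jog '[[[-0.04,-0.0354,-0.0015,0,0,0],[-0.04,-0.0354,-0.0015,0,0,0],[-0.04,-0.0354,-0.0015,0,0,0],[-0.04,-0.0354,-0.0015,0,0,0],[-0.04,-0.0354,-0.0015,0,0,0],[-0.04,-0.0354,-0.0015,0,0,0],[-0.04,-0.0354,-0.0015,0,0,0],[-0.04,-0.0354,-0.0015,0,0,0],[0,0,0,0,0,0.158],[0,0,0,0,0,0.158],[0,0,0,0,0,0]]]' 0.06 15
cat >> h.py <<'E'
th=np.radians(-42.4); X=np.array([np.cos(th),np.sin(th),0]); Y=np.array([-np.sin(th),np.cos(th),0]); Z=np.array([0,0,1.])
K=np.array([.4508,-.2178,.073]); H=K+.170*X; H[2]=.071; O=H-.068*X; O[2]=0
C=np.c_[X,Y,Z]
def case(p): return C.T@(np.array(p)-O)
def world(c): return O+C@np.array(c)
def knob(t): return world([.068-.170*np.cos(t)+.002*np.sin(t),0,.071+.17*np.sin(t)+.002*np.cos(t)])
def delta(target,depth=.017,rot=None):
    "tool-axes shift so that the point 'depth' behind the TCP comes to target; plus angles"
    s=get_state(); T=R.from_quat(s["eef_rot"]).as_matrix(); g=s["tool_pos"]-depth*T[:,2]
    print("t",round(s["clock"],2),"grasp pt in case mm",np.round(case(g)*1e3,1),"shift",np.round(T.T@(target-g),4),
     "tool axes in case\n",np.round(C.T@T,3),"F",np.round(s["contact_force"],1),"q",np.round(s["q"],2),"open",round(s["opening"]*88.1,1))
E
python3 -c "
from h import *
delta(knob(0)+.08*Z)"
```

```text
clock: 1.68
tool_pos: [0.4325, 0.1795, 0.2508]
eef_rot: [0.361, 0.932, 0.0, 0.0]
contact_force: [-0.7, 0.3, 1.3]
opening: 0.68
finger_force: 0.0
t 1.68 grasp pt in case mm [-383.4  281.1  267.8] shift [-0.2812 -0.2813  0.1149] tool axes in case
 [[-1.    -0.001  0.   ]
 [-0.001  1.     0.   ]
 [-0.     0.    -1.   ]] F [-0.7  0.3  1.3] q [-0.39  0.47 -0.16  2.01  0.11  0.67  0.21] open 59.9
```

```bash
python3 -m jog '[[[-0.04,-0.04,0.015,0,0,0],[-0.04,-0.04,0.015,0,0,0],[-0.04,-0.04,0.017,0,0,0],[-0.04,-0.04,0.017,0,0,0],[-0.04,-0.04,0.017,0,0,0],[-0.04,-0.04,0.017,0,0,0],[-0.04,-0.04,0.017,0,0,0],[0,0,0,0,0,0]]]' 0.06 15
python3 - <<'E'
from h import *
delta(knob(0))
d=snapshot("wrist"); cv2.imwrite("pics/w1.png",d["frame"][:,:,::-1]); print(d["mount"])
E
```

```text
clock: 2.68
tool_pos: [0.4488, -0.2213, 0.1345]
eef_rot: [0.365, 0.931, -0.001, -0.0]
contact_force: [0.5, 0.8, -0.3]
opening: 0.679
finger_force: 0.0
t 2.67 grasp pt in case mm [-101.2   -3.9  151.5] shift [0.0009 0.0041 0.0785] tool axes in case
 [[-1.     0.007  0.   ]
 [ 0.007  1.    -0.002]
 [-0.    -0.002 -1.   ]] F [ 0.5  0.8 -0.3] q [ 0.48  0.7  -0.18  2.03  0.28  0.43  0.9 ] open 59.8
[[-3.83640705e-04 -9.57488493e-01 -2.88471210e-01  7.31004840e-02]
 [ 9.99999789e-01 -2.15841836e-04 -6.13491201e-04 -4.96948106e-04]
 [ 5.25146610e-04 -2.88471385e-01  9.57488373e-01 -1.46038877e-01]
 [ 0.00000000e+00  0.00000000e+00  0.00000000e+00  1.00000000e+00]]
```

View pics/w1.png

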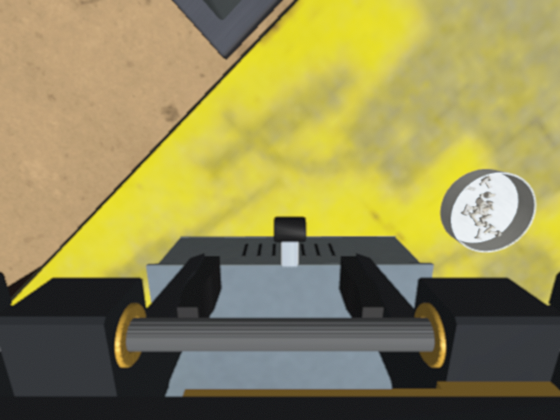

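The wrist view shows the knob at (290,229), centred between the fingers. The cover edge is at row 264 and the tin is well to the right. I'll check the knob position from this view.

```bash
cat >> h.py <<'E'
def wsnap():
    s=get_state(); d=snapshot("wrist"); T=np.eye(4); T[:3,:3]=R.from_quat(s["eef_rot"]).as_matrix(); T[:3,3]=s["tool_pos"]
    W=T@np.array(d["mount"]); d["xyz"]=W[:3,3]; d["orientation"]=R.from_matrix(W[:3,:3]).as_quat(); return d
E
python3 - <<'E'
from h import *
d=wsnap(); hsv=cv2.cvtColor(d["frame"],cv2.COLOR_RGB2HSV)
m=(hsv[...,2]<60).astype(np.uint8); m[:205]=0;m[252:]=0;m[:,:262]=0;m[:,318:]=0
n,_,st,ce=cv2.connectedComponentsWithStats(m); i=1+np.argmax(st[1:,4]); print(st[i],ce[i])
p=onz(d,[ce[i]],.075); print(p,np.round(case(p[0])*1e3,1),"knob expected (-102,0)")
e=onz(d,[(150,264),(432,264)],.075); print([np.round(case(x)*1e3,1) for x in e])
t=snapshot("top")
delta(knob(0))
E
```

```text
[268 220  34  32 692] [284.07369942 232.94075145]
[[ 0.45268063 -0.21771669  0.075     ]] [-100.7    1.3   75. ] knob expected (-102,0)
[array([-77.6, -93.5,  75. ]), array([-77.1, 105.9,  75. ])]
t 2.83 grasp pt in case mm [-104.5    2.1  152.8] shift [-0.0025 -0.0022  0.0798] tool axes in case
 [[-1.    -0.002 -0.001]
 [-0.002  1.     0.001]
 [ 0.001  0.001 -1.   ]] F [-0.6  0.5 -0.2] q [ 0.47  0.7  -0.18  2.04  0.28  0.43  0.9 ] open 60.2
```

```bash
python3 - <<'E'
from h import *
for _ in range(2):
    d=wsnap(); hsv=cv2.cvtColor(d["frame"],cv2.COLOR_RGB2HSV)
    m=(hsv[...,2]<60).astype(np.uint8); m[:205]=0;m[240:]=0;m[:,:262]=0;m[:,318:]=0
    m=cv2.morphologyEx(m,cv2.MORPH_OPEN,np.ones((7,7),np.uint8))
    x,y,w,h=cv2.boundingRect(m); print((x,y,w,h))
    g=cv2.inRange(hsv,(95,15,100),(125,90,255)); row=np.nonzero(g[272])[0]; print("cover row272",row.min(),row.max())
    q=onz(d,[(x+w/2,y+h/2),(row.min(),272),(row.max(),272)],.075)
    for p in q: print(np.round(case(p)*1e3,1))
    delta(knob(0))
E
```

```text
(266, 222, 30, 18)
cover row272 139 421
[-103.4    2.4   75. ]
[-72.1 -99.1  75. ]
[-72.5 102.6  75. ]
t 2.88 grasp pt in case mm [-104.6    2.6  153. ] shift [-0.0027 -0.0027  0.08  ] tool axes in case
 [[-1.    -0.003 -0.   ]
 [-0.003  1.     0.001]
 [ 0.     0.001 -1.   ]] F [ 0.1  0.8 -0.2] q [ 0.47  0.7  -0.18  2.04  0.28  0.43  0.9 ] open 59.8
(265, 222, 30, 18)
cover row272 139 420
[-103.5    2.2   75. ]
[-72.1 -98.6  75. ]
[-72.6 102.6  75. ]
t 2.92 grasp pt in case mm [-104.7    2.7  153.1] shift [-0.0027 -0.0028  0.0801] tool axes in case
 [[-1.    -0.004 -0.   ]
 [-0.004  1.     0.001]
 [ 0.     0.001 -1.   ]] F [ 0.4  0.2 -0.2] q [ 0.47  0.7  -0.18  2.04  0.28  0.43  0.9 ] open 60.3
```

```bash
sed -i 's/^K=\|; K=/&/; s/K=np.array(\[.4508,-.2178,.073\])/K=np.array([.4508,-.2178,.073])+.002*Y-.0005*X/' h.py
python3 -m jog '[[[-0.0015,0,0.02,0,0,0],[0,0,0.02,0,0,0],[0,0,0.02,0,0,0],[0,0,0.019,0,0,0],[0,0,0,0,0,0],[0,0,0,0,0,0]]]' 0.04
python3 -m jog '[[[0,0,0,0,0,0],[0,0,0,0,0,0],[0,0,0,0,0,0],[0,0,0,0,0,0]]]' 0.01 15
python3 -c "
from h import *
delta(knob(0))
k0=knob(0)
for a in np.linspace(0,1.7,25): print(np.round(case(knob(a)-k0+O)*1e3,1)[[0,2]],end=' ')"
```

```text
clock: 3.68
tool_pos: [0.4518, -0.2162, 0.0575]
eef_rot: [0.361, 0.933, 0.0, 0.0]
contact_force: [-0.1, -0.3, -0.1]
opening: 0.455
finger_force: 0.0
clock: 4.18
tool_pos: [0.4526, -0.2161, 0.0572]
eef_rot: [0.361, 0.932, 0.001, 0.001]
contact_force: [2.7, 4.9, 6.1]
opening: 0.249
finger_force: 15.0
t 4.17 grasp pt in case mm [-101.4    0.4   74.2] shift [ 0.0006 -0.0004  0.0012] tool axes in case
 [[-1.    -0.     0.001]
 [-0.     1.     0.002]
 [-0.001  0.002 -1.   ]] F [2.7 4.9 6.1] q [ 0.42  0.85 -0.11  2.07  0.33  0.24  0.86] open 21.9
[0. 0.] [ 0.6 12. ] [ 2. 24.] [ 4.2 35.8] [ 7.3 47.4] [11.2 58.8] [15.9 69.9] [21.4 80.6] [27.6 90.9] [ 34.6 100.8] [ 42.2 110.1] [ 50.5 118.9] [ 59.3 127. ] [ 68.7 134.5] [ 78.6 141.4] [ 89.  147.5] [ 99.8 152.8] [110.9 157.4] [122.4 161.2] [134.  164.2] [145.9 166.3] [157.8 167.6] [169.9 168. ] [181.9 167.6] [193.9 166.3]
```

```bash
python3 -m jog '[[[-0.0006,0,-0.012,0,0,0],[-0.0014,0,-0.012,0,0,0],[-0.0022,0,-0.0118,0,0,0],[-0.0031,0,-0.0116,0,0,0],[-0.0039,0,-0.0114,0,0,0],[-0.0047,0,-0.0111,0,0,0],[-0.0055,0,-0.0107,0,0,0],[-0.0062,0,-0.0103,0,0,0],[-0.007,0,-0.0099,0,0,0],[-0.0076,0,-0.0093,0,0,0],[-0.0083,0,-0.0088,0,0,0],[-0.0088,0,-0.0081,0,0,0]]]'
python3 -c "
from h import *
delta(knob(.85))"
```

```text
clock: 5.68
tool_pos: [0.4949, -0.255, 0.1839]
eef_rot: [0.361, 0.932, 0.001, -0.001]
contact_force: [3.0, 5.8, -0.1]
opening: 0.248
finger_force: 15.0
t 5.67 grasp pt in case mm [-43.8   0.3 200.9] shift [-0.0011 -0.0003  0.0008] tool axes in case
 [[-1.    -0.    -0.003]
 [-0.     1.     0.002]
 [ 0.003  0.002 -1.   ]] F [ 3.   5.8 -0.1] q [ 0.54  0.68 -0.25  1.83  0.25  0.67  0.99] open 21.9
```

Tracking is good and the forces are small, so I continue to the stop.

```bash
python3 -m jog '[[[-0.0094,0,-0.0075,0,0,0],[-0.0099,0,-0.0069,0,0,0],[-0.0104,0,-0.0061,0,0,0],[-0.0108,0,-0.0053,0,0,0],[-0.0111,0,-0.0046,0,0,0],[-0.0115,0,-0.0038,0,0,0],[-0.0116,0,-0.003,0,0,0],[-0.0119,0,-0.0021,0,0,0],[-0.0119,0,-0.0013,0,0,0],[-0.0121,0,-0.0004,0,0,0],[-0.012,0,0.0004,0,0,0],[-0.012,0,0.0013,0,0,0]]]'
python3 -m jog '[[[0,0,0,0,0,0],[0,0,0,0,0,0]]]'
python3 -c "
from h import *
delta(knob(1.7))"
```

```text
clock: 7.18
tool_pos: [0.5949, -0.3467, 0.2234]
eef_rot: [0.362, 0.932, 0.001, -0.0]
contact_force: [2.6, 4.2, 0.5]
opening: 0.251
finger_force: 15.0
clock: 7.42
tool_pos: [0.5949, -0.3467, 0.2234]
eef_rot: [0.362, 0.932, 0.001, 0.0]
contact_force: [4.1, 3.6, 1.7]
opening: 0.245
finger_force: 15.0
t 7.42 grasp pt in case mm [ 9.190e+01 -1.000e-01  2.404e+02] shift [-0.      0.0001  0.001 ] tool axes in case
 [[-1.     0.     0.   ]
 [ 0.     1.     0.002]
 [-0.     0.002 -1.   ]] F [4.1 3.6 1.7] q [ 0.59  0.8  -0.26  1.36  0.22  1.    1.12] open 21.6
```

```bash
python3 -m jog '[[[0,0,0,0,0,0],[0,0,0,0,0,0],[0,0,-0.02,0,0,0],[0,0,-0.03,0,0,0],[0.03,0.01,-0.01,0,0,0],[0.04,0.02,0,0,0,0],[0.04,0.025,0,0,0,0],[0,0,0,0,0,0],[0,0,0,0,0,0]]]' 0.04
python3 - <<'E'
from h import *
delta(world([.024,.055,.05]))
d=wsnap(); cv2.imwrite("pics/w2.png",d["frame"][:,:,::-1])
t=snapshot("top"); cv2.imwrite("pics/t2.png",cv2.resize(t["frame"][110:290,240:450,::-1],None,fx=3,fy=3))
E
```

```text
clock: 8.55
tool_pos: [0.5497, -0.2347, 0.283]
eef_rot: [0.363, 0.932, -0.001, 0.0]
contact_force: [0.1, -0.9, 1.2]
opening: 0.45
finger_force: 0.0
t 8.55 grasp pt in case mm [-17.   52.2 300. ] shift [-0.0409  0.0033  0.25  ] tool axes in case
 [[-1.     0.002  0.001]
 [ 0.002  1.    -0.002]
 [-0.001 -0.002 -1.   ]] F [ 0.1 -0.9  1.2] q [ 0.48  0.61 -0.28  1.59  0.19  0.97  0.97] open 39.7
```

View pics/w2.png

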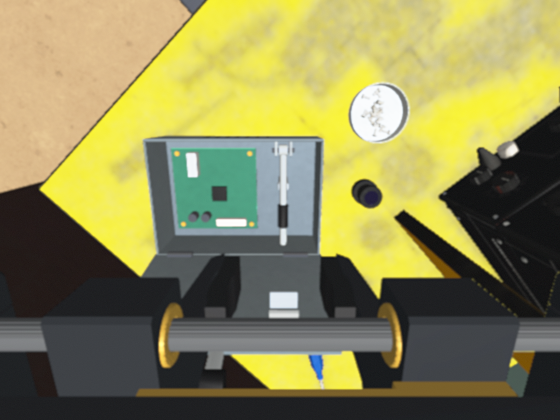

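The cover leans back with the case open. The rod runs from its pivot at (284,150) to its tip at (283,242), with the black sleeve at about (283,217). I'll measure the rod.

```bash
python3 - <<'E'
from h import *
d=wsnap(); hsv=cv2.cvtColor(d["frame"],cv2.COLOR_RGB2HSV)
m=(hsv[...,2]<50).astype(np.uint8); m[:195]=0;m[235:]=0;m[:,:270]=0;m[:,:270]=0;m[:,298:]=0
n,_,st,ce=cv2.connectedComponentsWithStats(m); i=1+np.argmax(st[1:,4]); print(st[i],ce[i])
for p in onz(d,[ce[i],(284,150),(283,242)],.05): print(np.round(case(p)*1e3,1))
for p in onz(d,[(147,140),(322,138)],.07): print("rim",np.round(case(p)*1e3,1))
delta(world([.024,.055,.05]))
E
```

```text
[280 206   2  20  33] [280.39393939 214.18181818]
[24.3 51.5 50. ]
[-53.9  56.   50. ]
[61.3 54.7 50. ]
rim [-67.2 -94.5  70. ]
rim [-68.6  97.3  70. ]
t 8.7 grasp pt in case mm [-16.6  52.2 299.7] shift [-0.0405  0.0032  0.2497] tool axes in case
 [[-1.     0.003  0.   ]
 [ 0.003  1.    -0.001]
 [-0.    -0.001 -1.   ]] F [ 0.2 -0.4  0.8] q [ 0.48  0.61 -0.28  1.59  0.19  0.97  0.97] open 40.3
```

```bash
python3 -m jog '[[[-0.02,0.003,0.02,0,0,0],[-0.017,0,0.03,0,0,0],[0,0,0.035,0,0,0],[0,0,0.035,0,0,0],[0,0,0.03,0,0,0],[0,0,0.025,0,0,0],[0,0,0,0,0,0],[0,0,0,0,0,0]]]' 0.032
python3 - <<'E'
from h import *
delta(world([.0205,.0553,.05]),.012)
d=wsnap(); cv2.imwrite("pics/w3.png",d["frame"][:,:,::-1])
E
```

```text
clock: 9.7
tool_pos: [0.5802, -0.2567, 0.1087]
eef_rot: [0.362, 0.932, -0.0, 0.001]
contact_force: [0.4, 0.7, 0.6]
opening: 0.363
finger_force: 0.0
t 9.7 grasp pt in case mm [ 20.2  56.5 120.7] shift [-0.0002 -0.0013  0.0707] tool axes in case
 [[-1.     0.002  0.001]
 [ 0.002  1.     0.   ]
 [-0.001  0.    -1.   ]] F [0.4 0.7 0.6] q [ 0.46  0.87 -0.22  1.64  0.27  0.66  0.93] open 32.0
```

View pics/w3.png

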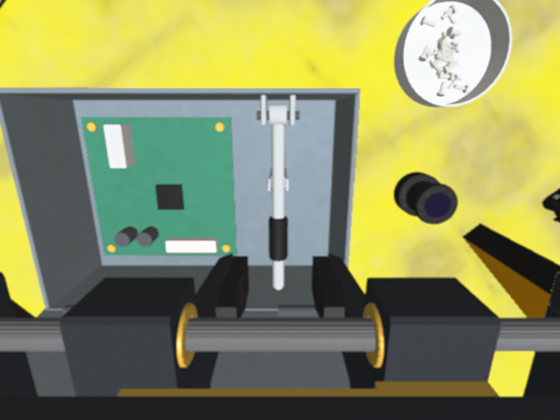

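The rod (column 278) lies midway between the fingers, and the sleeve spans rows 217–260. I descend and pinch.

```bash
python3 - <<'E'
from h import *
d=wsnap()
for p in onz(d,[(278,238),(278,113),(278,290)],.05): print(np.round(case(p)*1e3,1))
E
python3 -m jog '[[[0,-0.001,0.02,0,0,0],[0,0,0.02,0,0,0],[0,0,0.02,0,0,0],[0,0,0.0105,0,0,0],[0,0,0,0,0,0],[0,0,0,0,0,0]]]'
python3 -m jog '[[[0,0,0,0,0,0],[0,0,0,0,0,0],[0,0,0,0,0,0]]]' 0.005 15
python3 -c "
from h import *
delta(world([.0205,.0553,.05]),.012)
for a in np.linspace(0,1.02,10): print(np.round(76.5*np.array([np.cos(a)-1,np.sin(a)]),1),end=' ')"
```

```text
[26.1 54.9 50. ]
[-55.7  55.2  50. ]
[66.3 54.8 50. ]
clock: 10.55
tool_pos: [0.5793, -0.2567, 0.0379]
eef_rot: [0.362, 0.932, 0.0, 0.0]
contact_force: [-0.2, 0.2, 0.4]
opening: 0.362
finger_force: 0.0
clock: 10.92
tool_pos: [0.5788, -0.2571, 0.0378]
eef_rot: [0.362, 0.932, -0.0, 0.0]
contact_force: [-1.1, -1.2, 0.9]
opening: 0.144
finger_force: 15.0
t 10.93 grasp pt in case mm [19.5 55.3 49.8] shift [-0.001  -0.     -0.0002] tool axes in case
 [[-1.     0.001  0.001]
 [ 0.001  1.    -0.   ]
 [-0.001 -0.    -1.   ]] F [-1.1 -1.2  0.9] q [ 0.45  0.97 -0.19  1.66  0.3   0.54  0.91] open 12.7
[0. 0.] [-0.5  8.7] [-2.  17.2] [-4.4 25.5] [-7.7 33.5] [-12.   41.1] [-17.   48.1] [-22.8  54.5] [-29.3  60.2] [-36.5  65.2]
```

```bash
python3 -m jog '[[[0.0005,0,-0.0087,0,0,0],[0.0015,0,-0.0085,0,0,0],[0.0024,0,-0.0083,0,0,0],[0.0033,0,-0.008,0,0,0],[0.0043,0,-0.0076,0,0,0],[0.005,0,-0.007,0,0,0],[0.0058,0,-0.0064,0,0,0],[0.0065,0,-0.0057,0,0,0],[0.0072,0,-0.005,0,0,0],[0,0,0,0,0,0],[0,0,0,0,0,0]]]'
python3 -c "
from h import *
delta(world([-.056+.0765*np.cos(1.02),.0553,.05+.0765*np.sin(1.02)]),.012)"
```

```text
clock: 12.3
tool_pos: [0.5519, -0.2322, 0.1029]
eef_rot: [0.362, 0.932, -0.0, 0.0]
contact_force: [-1.7, -4.0, 2.9]
opening: 0.141
finger_force: 15.0
t 12.3 grasp pt in case mm [-17.1  55.6 114.9] shift [-0.0011 -0.0003 -0.0003] tool axes in case
 [[-1.     0.001  0.   ]
 [ 0.001  1.    -0.   ]
 [-0.    -0.    -1.   ]] F [-1.7 -4.   2.9] q [ 0.44  0.84 -0.2   1.75  0.28  0.57  0.89] open 12.4
```

```bash
python3 -m jog '[[[0,0,0,0,0,0],[0,0,0,0,0,0],[0,0,0,0,0,0],[0,0,-0.015,0,0,0],[0,0,-0.03,0,0,0],[0,0,-0.04,0,0,0],[0.02,-0.02,-0.05,0,0,0],[0.01,-0.035,-0.05,0,0,0],[0,0,0,0,0,0],[0,0,0,0,0,0]]]' 0.045
python3 - <<'E'
from h import *
delta(knob(1.72),.017)
d=wsnap(); t=snapshot("top"); s=snapshot("scene")
np.set_printoptions(suppress=True,precision=1)
tip=world([.0042,.055,.1481]); print([proj(c,[tip]) for c in (d,t,s)])
im=[cv2.resize(c["frame"][a:a+120,b:b+160,::-1],(400,300)) for c,a,b in ((t,120,260),(s,60,230))]
cv2.imwrite("pics/m4.png",np.vstack([np.hstack(im),cv2.resize(d["frame"][60:285,0:600,::-1],(800,300))]))
E
```

```text
clock: 13.55
tool_pos: [0.4928, -0.2518, 0.2881]
eef_rot: [0.362, 0.932, 0.0, 0.0]
contact_force: [-0.3, 1.4, -1.1]
opening: 0.51
finger_force: 0.0
t 13.55 grasp pt in case mm [-47.5   1.2 305.1] shift [-0.1427 -0.0012  0.0663] tool axes in case
 [[-1.     0.001  0.   ]
 [ 0.001  1.     0.001]
 [-0.     0.001 -1.   ]] F [-0.3  1.4 -1.1] q [ 0.57  0.54 -0.29  1.72  0.19  0.91  1.03] open 44.9
[array([[335.9, 252.4]]), array([[313.4, 170.4]]), array([[280.3, 153.8]])]
```

View pics/m4.png

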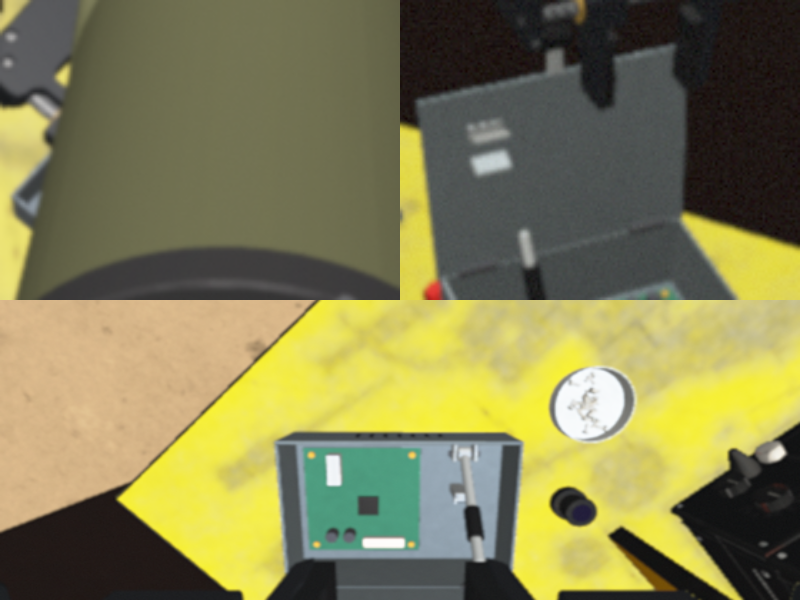

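The rod tip appears at about (280,154) in the scene view and (336,253) in the wrist view. The predictions for a seated angle of 1.02 rad were (280.3,153.8) and (335.9,252.4), so the rod angle is right. Next I re-grasp the knob.

```bash
python3 -m jog '[[[-0.035,-0.001,0,0,0,0],[-0.04,0,0,0,0,0],[-0.04,0,0,0,0,0],[-0.0275,0,0,0,0,0],[0,0,0.02,0,0,0],[0,0,0.025,0,0,0],[0,0,0.0205,0,0,0],[0,0,0,0,0,0],[0,0,0,0,0,0]]]'
python3 -m jog '[[[0,0,0,0,0,0],[0,0,0,0,0,0],[0,0,0,0,0,0],[0,0,0,0,0,0]]]' 0.01 15
python3 -c "
from h import *
delta(knob(1.72),.017)
T=np.linspace(1.72,.92,13); c=[case(knob(a))*1e3 for a in T]; print(np.round(np.diff(c,axis=0)[:,[0,2]],1).tolist())"
```

```text
clock: 14.82
tool_pos: [0.5978, -0.3488, 0.2223]
eef_rot: [0.362, 0.932, 0.0, 0.0]
contact_force: [-0.9, -0.1, 1.1]
opening: 0.513
finger_force: 0.0
clock: 15.32
tool_pos: [0.5976, -0.349, 0.2228]
eef_rot: [0.362, 0.932, 0.0, 0.001]
contact_force: [0.1, 1.3, 3.1]
opening: 0.247
finger_force: 15.0
t 15.32 grasp pt in case mm [9.540e+01 1.000e-01 2.398e+02] shift [ 0.0002 -0.0001  0.001 ] tool axes in case
 [[-1.     0.001  0.001]
 [ 0.001  1.     0.001]
 [-0.001  0.001 -1.   ]] F [0.1 1.3 3.1] q [ 0.59  0.81 -0.26  1.35  0.22  1.01  1.12] open 21.8
[[-11.2, 1.4], [-11.3, 0.7], [-11.3, -0.1], [-11.3, -0.8], [-11.2, -1.6], [-11.1, -2.3], [-10.9, -3.0], [-10.7, -3.8], [-10.4, -4.5], [-10.1, -5.2], [-9.7, -5.8], [-9.3, -6.5]]
```

```bash
python3 -m jog '[[[0.0112,0,-0.0014,0,0,0],[0.0113,0,-0.0007,0,0,0],[0.0113,0,0.0001,0,0,0],[0.0113,0,0.0008,0,0,0],[0.0112,0,0.0016,0,0,0],[0.0111,0,0.0023,0,0,0],[0.0109,0,0.003,0,0,0],[0.0107,0,0.0038,0,0,0],[0.0104,0,0.0045,0,0,0],[0,0,0,0,0,0],[0,0,0,0,0,0]]]'
python3 - <<'E'
from h import *
delta(knob(1.12),.017)
s=snapshot("scene"); print(proj(s,[world([.0042,.055,.1481])]))
cv2.imwrite("pics/s5.png",cv2.resize(s["frame"][90:240,220:400,::-1],(720,600),interpolation=cv2.INTER_CUBIC))
E
```

```text
clock: 16.7
tool_pos: [0.5241, -0.2817, 0.2081]
eef_rot: [0.362, 0.932, 0.0, -0.0]
contact_force: [2.1, 3.0, 0.7]
opening: 0.245
finger_force: 15.0
t 16.7 grasp pt in case mm [-4.300e+00  2.000e-01  2.251e+02] shift [-0.0001 -0.0002  0.0003] tool axes in case
 [[-1.     0.001 -0.   ]
 [ 0.001  1.     0.001]
 [ 0.     0.001 -1.   ]] F [2.1 3.  0.7] q [ 0.57  0.69 -0.26  1.69  0.23  0.79  1.03] open 21.6
[[280.27039907 153.75095658]]
```

View pics/s5.png

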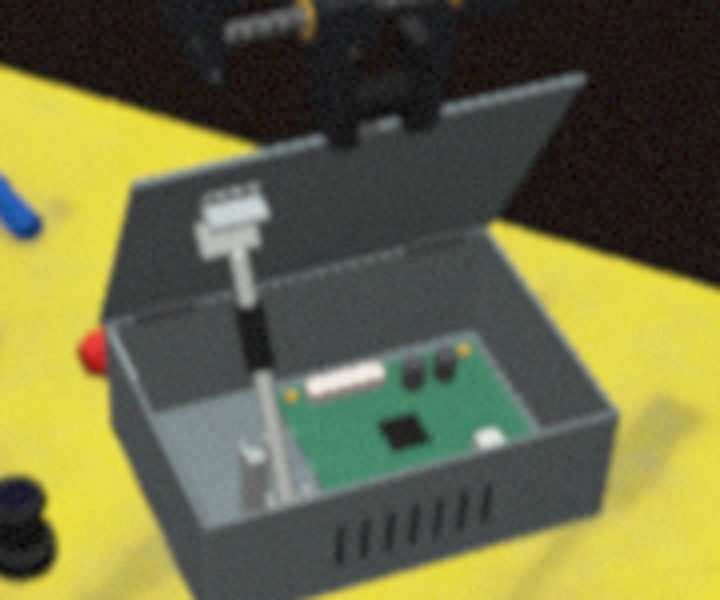

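At 1.12 rad the tip is at about (241,255) in the crop, which matches the prediction. It sits just below the bracket ribs at (235,210) and (228,240). I lower the rest slowly.

```bash
python3 -m jog '[[[0.0051,0,0.0026,0,0,0],[0.005,0,0.0026,0,0,0],[0.0049,0,0.0029,0,0,0],[0.0048,0,0.0029,0,0,0],[0,0,0,0,0,0]]]'
python3 -m jog '[[[0.0047,0,0.0032,0,0,0],[0.0046,0,0.0033,0,0,0],[0,0,0,0,0,0],[0,0,0,0,0,0]]]'
python3 -c "
from h import *
delta(knob(.92),.017)
print(get_state()['moment'])"
```

```text
clock: 17.38
tool_pos: [0.5093, -0.2682, 0.1968]
eef_rot: [0.362, 0.932, 0.0, 0.0]
contact_force: [4.4, 2.1, -2.4]
opening: 0.245
finger_force: 15.0
clock: 17.88
tool_pos: [0.5043, -0.2636, 0.1919]
eef_rot: [0.362, 0.932, -0.0, 0.003]
contact_force: [5.2, 1.3, 4.3]
opening: 0.245
finger_force: 15.0
t 17.88 grasp pt in case mm [-3.120e+01  2.000e-01  2.089e+02] shift [ 0.0022 -0.0002  0.0015] tool axes in case
 [[-1.     0.001  0.006]
 [ 0.001  1.     0.002]
 [-0.006  0.002 -1.   ]] F [5.2 1.3 4.3] q [ 0.55  0.68 -0.25  1.79  0.25  0.7   0.99] open 21.6
[ 6.96855227e-02 -1.08383209e+00 -1.07156798e-03]
```

```bash
python3 - <<'E'
from h import *
s=snapshot("scene"); print(proj(s,[world([.0042,.055,.1481])]))
cv2.imwrite("pics/s6.png",cv2.resize(s["frame"][120:220,230:330,::-1],(600,600),interpolation=cv2.INTER_CUBIC))
E
```

```text
[[280.27039907 153.75095658]]
```

View pics/s6.png

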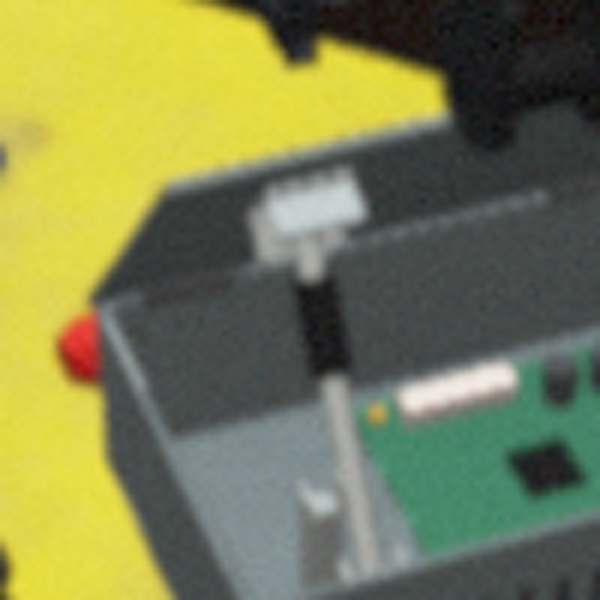

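The rod goes behind the front rib at about (310,210), with the other rib behind it, so the tip is in the slot. I press slightly further to check that it is right down.

```bash
python3 -m jog '[[[0.0018,0,0.0014,0,0,0],[0.0018,0,0.0014,0,0,0],[0,0,0,0,0,0],[0,0,0,0,0,0]]]'
python3 -c "
from h import *
delta(knob(.92),.017)"
```

```text
clock: 18.42
tool_pos: [0.5038, -0.2631, 0.1913]
eef_rot: [0.363, 0.932, -0.001, 0.006]
contact_force: [5.1, -1.5, 15.2]
opening: 0.25
finger_force: 15.0
t 18.43 grasp pt in case mm [-32.    0.3 208.3] shift [ 0.0014 -0.0003  0.0009] tool axes in case
 [[-1.     0.002  0.012]
 [ 0.002  1.     0.003]
 [-0.012  0.003 -1.   ]] F [ 5.1 -1.5 15.2] q [ 0.55  0.68 -0.25  1.8   0.25  0.68  0.99] open 22.0
```

That is firm support (15 N for less than 1 mm), so the tip is seated. I take the load off, open and retreat.

```bash
python3 -m jog '[[[-0.0025,0,-0.002,0,0,0],[0,0,0,0,0,0]]]'
python3 -m jog '[[[0,0,0,0,0,0],[0,0,0,0,0,0],[0,0,0,0,0,0],[0,0,-0.015,0,0,0],[0,0,-0.03,0,0,0],[0,0,-0.04,0,0,0],[0.04,0,-0.03,0,0,0],[0.05,0,0,0,0,0],[0.05,0,0,0,0,0],[0,0,0,0,0,0],[0,0,0,0,0,0]]]' 0.05
python3 - <<'E'
from h import *
delta(knob(.92))
s=snapshot("scene"); d=wsnap()
np.set_printoptions(suppress=True,precision=1)
print(proj(s,[knob(.92),world([.0042,.055,.1481])]),proj(d,[knob(.92)]), proj(d,[knob(.86)]))
a=cv2.resize(s["frame"][110:240,220:400,::-1],(400,289)); b=cv2.resize(d["frame"][:,:,::-1],(400,300))[:289]
cv2.imwrite("pics/m7.png",cv2.resize(np.hstack([a,b]),(800,289)))
E
```

```text
clock: 18.68
tool_pos: [0.5042, -0.2635, 0.1918]
eef_rot: [0.362, 0.932, -0.0, 0.004]
contact_force: [6.2, 0.1, 6.8]
opening: 0.245
finger_force: 15.0
clock: 20.05
tool_pos: [0.3992, -0.1678, 0.3058]
eef_rot: [0.362, 0.932, -0.0, 0.001]
contact_force: [0.2, 0.1, 0.6]
opening: 0.567
finger_force: 0.0
t 20.05 grasp pt in case mm [-1.733e+02  1.000e-01  3.228e+02] shift [-1.397e-01 -1.000e-04  1.157e-01] tool axes in case
 [[-1.     0.001  0.002]
 [ 0.001  1.     0.001]
 [-0.002  0.001 -1.   ]] F [0.2 0.1 0.6] q [ 0.52  0.35 -0.32  2.01  0.16  0.8   0.94] open 49.9
[[320.8 131.9]
 [280.3 153.8]] [[280.6 358.1]] [[280.6 346.2]]
```

View pics/m7.png

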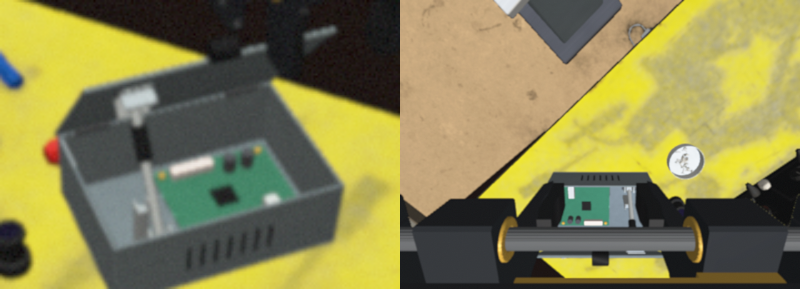

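The cover stays propped and the arm is clear. The knob is at about (321,131.6) in the scene view, against (320.8,131.9) predicted for 0.92 rad, and the rod goes into the bracket.

```bash
python3 -c "
from plant import *
print(finish_job())"
```

```text
the job is handed in; nothing more can be done
None
```

The cover stands propped open at about 0.92 rad with the rod's tip seated in the slot. The arm is clear, no contact was made with the tin, driver or eyepiece, and I handed the job in after about 20 s; the hand-in call gave no verdict.

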